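Index the table and gauge the next hub's keyway

TASK

Turn the indexing table by its black handle post one position counter-clockwise (seen from above), until it clicks into its next detent and the next pulley hub stands at the fixed pointer. Then take the keyed plug gauge out of its stand, set it in that hub's bore and turn it until the key slips into the keyway, and keep pushing against the spring ejector until the collar is flush on the hub. Finish while still gripping the gauge and holding it pressed fully home (the spring would lift it if you let go), and leave the other parts on the bench alone.

Things in the scene. Friction and masses are not known exactly. Their poses are not given: they have to be found in the camera images.
- index_table (a joint): turn of the aluminium indexing disc (diameter 200 mm) about its vertical axis, rad, counter-clockwise from above positive. Starts at 0 in one detent; the next is at 1.047 rad (60 deg); hard stops 0.06 rad past each. A spring ball resists for 0.09 rad on leaving and again before 0.96 rad (0.5 N m, about 7 N at the post), then pulls the disc into the detent; between, friction 0.1 N m only
- table_axis (a point): point on the disc's vertical turning axis, on its top face (35 mm above the bench); the x axis is that of the fixed base
- handle_post (a point): centre line of the black handle knob near the disc's rim, 82 mm above the bench, 85 mm from the axis. Knob round, upright, 22 mm diameter, from 62 to 96 mm above the bench, on a 14 mm stem; moves with the disc. Empty nests on the disc beside it have pins up to 49 mm above the bench, the nearest 43 mm away
- pointer (a point): inner tip of the small fixed steel pointer on the table's base, 38 mm above the bench, 107 mm from the axis; the hub to be gauged must come to stand in line with it (the hub that stands there at the start, the first hub, is already done)
- next_hub_mouth (a point): centre of the bore mouth on the next hub's flat top, 75 mm above the bench, 65 mm from the disc's axis, at the start 60 deg clockwise of the hub at the pointer. Steel grooved pulley hub, 40 mm tall, boss 44 mm, pulley 56 mm diameter. Bore 22 mm, 40 mm deep. +x points along the keyway, a full-height slot 8.4 mm wide reaching 15.5 mm from the bore axis; z up
- next_hub_ejector (a joint): travel in m of the spring ejector pin inside the next hub's bore, 0 when up (its top 26 mm below the hub's top face), growing as it is pushed down; about 5 N to start and 8 N at the 10 mm that a fully home gauge gives (stop at 12 mm)
- key_gauge: steel plug gauge, 0.2 to 0.4 kg. Origin: centre of collar underside; z up. Collar 46 mm diameter, 6 thick; its 6 mm wide tab, 10 mm long, shows the key's direction, +x. Round dark handle 24 mm diameter, 6 to 66 mm above origin. Plug 20 mm diameter, 36 mm down, last 6 mm tapered to 12. Key 6 mm wide, to 14 mm from axis, 28 mm down from the collar: 8 mm of plug enter before it meets the hub
- gauge_stand: fixed grey block 70 x 70 x 50 mm with a 32 mm vertical hole through it; origin at the centre of its underside. The gauge's collar rests on its top face, 50 mm above the bench
- ring_gauge: bystander: knurled steel ring, 62 mm diameter, 22 mm tall, origin at the centre of its underside
- bronze_bush: bystander: flanged bronze bush, 40 mm diameter, 36 mm tall, origin at the centre of its underside
- v_block: bystander: steel V block 48 x 45 x 38 mm, origin at the centre of its underside
There are look-alikes about, which are no part of the job. What is shaped like the key_gauge but purple is not meant. Leave any orange look-alike of the gauge_stand alone.

How it is judged:
By the outcome, as a careful person would: the job done as asked, in the order asked, and still so for the second after the job is handed in, while the arm keeps its last pose, push and grip.
It also fails if it takes over 53 s, if anything falls off the work surface, if the arm or the gripper's body presses on something with over 40 N, if the wrist force passes 120 N, or if a joint passes its speed limit or range.

ROBOT

A 6-joint arm with a two-finger parallel gripper is mounted at the origin on a cart in front of the work surface, level with it; the furniture and walls round the work are solid. World frame = base frame: x ahead of the robot, y to its left, z up, the work surface at z = 0. Lengths are in mm, angles in rad, forces in N, time in s.
With the tool pointing down it reaches from about 300 to 850 mm from the base axis. Payload 4.2 kg.
Tool frame: the origin (TCP) lies midway between the tips of the shut fingers; the grasp point (between the pads) lies 19 mm behind it; z points along the fingers, y is the line along which they close (so a half turn about z gives the same grasp; the last joint's range is limited). The gripper opens to 91 mm and grips with 3 to 60 N. Pads are 32 mm wide; open, the fingers measure 118 mm over their backs; the gripper's body (76 mm by 178 mm) begins 60 mm behind the grasp point.
Start: joints at [-1.303, 0.32, 1.565, -0, 1.257, -0.02], TCP at [163.213, -551.366, 213.976] pointing down, gripper open.
Joint ranges: [-3.11, 3.11], [-0.84, 2.01], [0.21, 2.61], [-1.34, 4.49], [0.05, 2.63], [-2.56, 2.56]. Speed limits (rad/s): [2.57, 2.57, 3.14, 3.14, 3.14, 3.14].

INTERFACE

Orientations are given as a unit quaternion [x, y, z, w].
In Python, from cell import telemetry, viewer, finish_job gives the robot as it stands.
- The arm moves only by the shell command python3 -m inch 'ROWS' [OPENING] [FORCE]. ROWS is text: rows parted by semicolons, each of 4 numbers parted by spaces: the shift along the tool's x, y, z in m, then the turn about the tool's z in degrees. In form: tx ty tz twist; .... A call has exactly 8 rows; each row is the pose to reach, as a shift and turn from the pose commanded when the call began, along the tool's axes at that moment; what a row does not reach only later rows make up. A row lasts 1/12 s, in which the tool goes at most 41.7 mm and 7.16 degrees, less where a joint would pass 70% of its speed; a pose out of reach is approached as far as the arm can. A call with a gripper value outside its range is refused whole. OPENING is the finger opening in m, from 0 to 0.0912, set as the call begins (- or left out, the last holds). The fingers move at their own pace and stop on an object; FORCE is the grip in N (left out, the last holds). Time passes only in rows, so rows that repeat a pose let the fingers close, or fill a call up. It gives the time, the measured TCP pose, the force and the opening at its end, in the units of the state.
- telemetry.state(): the state, without advancing time (a new reading comes with each control period).
- viewer.read_camera(name): name is "side" or "top" or "wrist"; returns the picture (420x560x3 uint8, red, green, blue); there is no depth.
- viewer.get_calibration(name): a dict with "camera_matrix" (3x3 intrinsics, pixels), "dist" ([k1, k2, p1, p2, k3] as OpenCV has them; the pictures are not rectified), "R" (3x3) and "t" (3): a world point X has camera coordinates R X + t. Camera axes: x right, y down, z forward; pixel columns grow to the right and rows downward; lengths in mm; the calibration is good to about 2 mm. A picture is of the moment at which its call begins: read the wrist's pose just before it. get_calibration takes no time and is no camera call; for the wrist camera it gives the pose at the moment of the call.
- finish_job(): hands the job in, once; it reports no verdict.
The state is a dict: "time_s": time; "qpos": joint angles; "dq": joint speeds; "effort": joint torques, N m; "tcp_pos": TCP position; "orientation": TCP orientation; "ft_force": force on the tool from outside, world axes, zero at the start; "ft_torque": the same for the moment, N m; "opening": opening from 0.0 (shut) to 1.0 (fully open).
Only numpy, scipy, OpenCV 4.12 (cv2) and the standard library are available. Lean on these libraries where they do the work, as an engineer would, in place of code of your own. Each camera call takes 0.05 s, during which the arm holds its last target. There are 200 camera calls.

## Working session

There is one attempt and no reset: what is moved stays moved. The work goes in short steps, Python scripts to look and compute and a shell command to move; the robot and the scene stay as the last step left them, time stands still between calls to the robot, and variables do not carry over. Pictures are saved under pics/ and viewed, on a budget of 10 in all, crops included, one or two more only if the job needs it, and the job is handed in when it is done.

```bash
mkdir -p pics; ls
python3 - <<'E'
from cell import telemetry, viewer
import cv2, numpy as np
s=telemetry.state(); print(s)
for n in ("top","side","wrist"):
    im=viewer.read_camera(n); cv2.imwrite(f"pics/{n}0.png",im[:,:,::-1])
    c=viewer.get_calibration(n); print(n,c)
E
```

```text
pics
{'time_s': 0.0, 'qpos': array([-1.30304182e+00,  3.20305710e-01,  1.56566296e+00, -2.47206729e-05,
        1.25736016e+00, -2.00172788e-02]), 'dq': array([ 0.00011792,  0.00070243, -0.0004743 ,  0.0012598 ,  0.00167242,
        0.00059785]), 'effort': array([-1.23708476e-03, -4.12466705e+01, -2.31975138e+01,  7.26097589e-02,
        4.54097602e-02, -1.43016755e-04]), 'tcp_pos': array([ 163.04908991, -550.89005272,  213.11856819]), 'orientation': array([ 9.89665351e-01,  1.43393652e-01, -1.18919183e-04, -8.59987113e-04]), 'ft_force': array([-0.65081038,  0.65672853, -0.59984916]), 'ft_torque': array([-0.00277607,  0.02582824, -0.015328  ]), 'opening': 1.001285518484426}
top {'camera_matrix': array([[492.22196232,   0.        , 276.0407144 ],
       [  0.        , 492.22196232, 207.71411415],
       [  0.        ,   0.        ,   1.        ]]), 'dist': array([-0.14958142,  0.        ,  0.        ,  0.        ,  0.        ]), 'R': array([[-0.01428608, -0.99972881,  0.01839083],
       [-0.99633912,  0.0126824 , -0.08454294],
       [ 0.08428677, -0.01953129, -0.9962501 ]]), 't': ar
[... 287 characters left out ...]
    , 0.        ]), 'R': array([[ 0.98512479, -0.17092718,  0.01769325],
       [-0.10128946, -0.66075969, -0.74373186],
       [ 0.13881497,  0.73087655, -0.66824387]]), 't': array([-625.66989232,   90.29449985, 1253.59870603])}
wrist {'camera_matrix': array([[290.0965504 ,   0.        , 274.57228097],
       [  0.        , 290.0965504 , 206.36145869],
       [  0.        ,   0.        ,   1.        ]]), 'dist': array([-0.02617654,  0.        ,  0.        ,  0.        ,  0.        ]), 'R': array([[ 0.28364098, -0.95892964, -0.00132104],
       [-0.92799093, -0.27483624,  0.2515907 ],
       [-0.24162085, -0.07013552, -0.96783282]]), 't': array([-574.6605973 ,  -27.90949638,  391.18408516])}
```

View pics/top0.png

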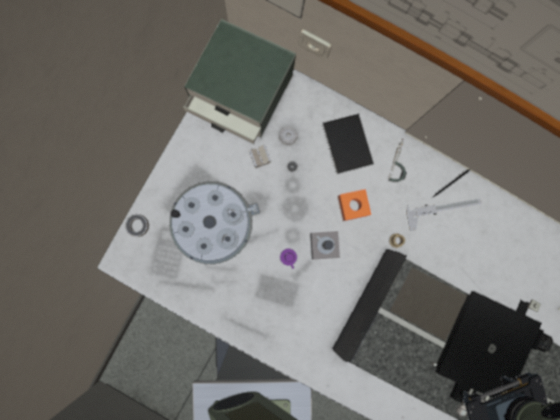

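View pics/side0.png

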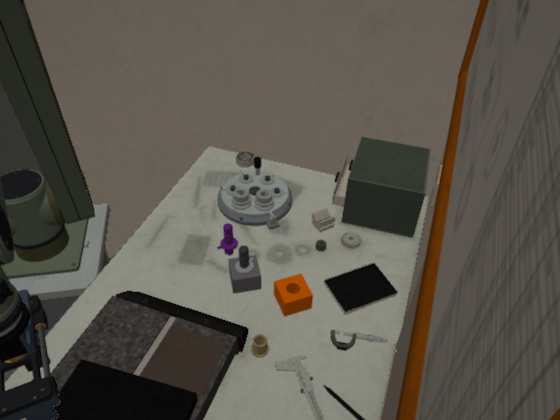

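The top view shows the table at (210,222) with the black handle at (175,213) and the pointer at (253,208). The gauge candidates are the dark one in the grey stand (325,245) and the purple one (289,257), and the orange stand is at (355,205). The dark gauge in the grey stand fits the description. I'll check it in an enlarged crop.

Run:
```python
import cv2, numpy as np
a=cv2.imread("pics/top0.png")[170:275,160:350]; b=cv2.imread("pics/side0.png")[145:300,205:315]
a=cv2.resize(a,None,fx=4,fy=4,interpolation=cv2.INTER_CUBIC)[:, :]
b=cv2.resize(b,None,fx=4,fy=4,interpolation=cv2.INTER_CUBIC)
cv2.imwrite("pics/cropA.png",a); cv2.imwrite("pics/cropB.png",cv2.resize(b,None,fx=.95,fy=.95))
```

```text
(no output)
```

View pics/cropA.png

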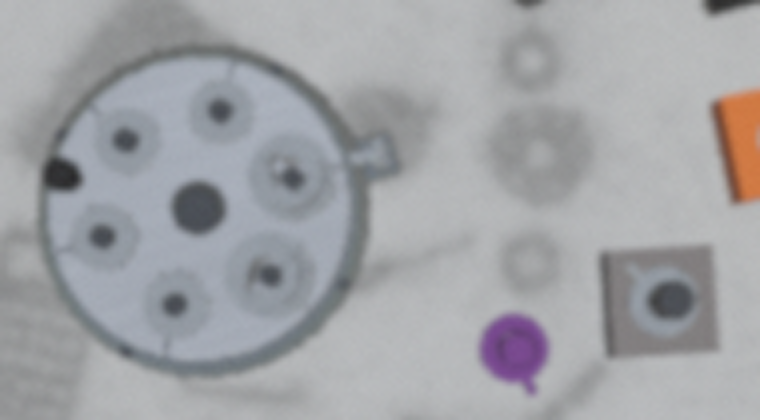

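View pics/cropB.png

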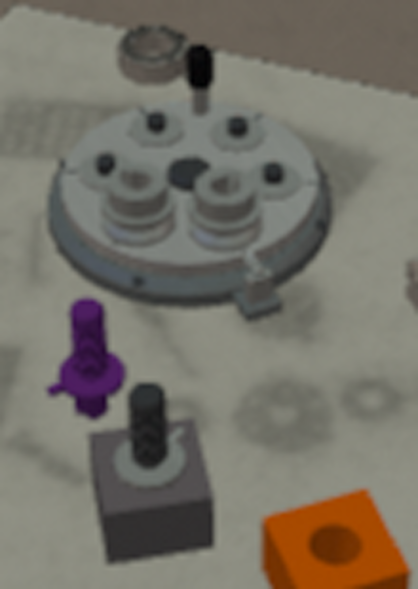

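```bash
cat > h.py <<'E'
import cv2, numpy as np
from cell import telemetry, viewer
def ray(n,uv,c=None):
    c=c or viewer.get_calibration(n)
    p=cv2.undistortPoints(np.array([[uv]],float),c["camera_matrix"],c["dist"])[0,0]
    R=np.array(c["R"]);d=R.T@np.array([p[0],p[1],1.]);o=-R.T@np.array(c["t"]);return o,d/np.linalg.norm(d)
def plane(n,uv,z,c=None):
    o,d=ray(n,uv,c);return o+d*(z-o[2])/d[2]
def tri(a,b):
    A=np.zeros((3,3));y=np.zeros(3);P=[]
    for o,d in (a,b):
        M=np.eye(3)-np.outer(d,d);A+=M;y+=M@o
    x=np.linalg.solve(A,y);return x,[np.linalg.norm((np.eye(3)-np.outer(d,d))@(x-o)) for o,d in (a,b)]
E
python3 - <<'E'
from h import *
np.set_printoptions(precision=1,suppress=True)
A=lambda x,y:((x-1.5)/4+160,(y-1.5)/4+170)
B=lambda x,y:((x-1.4)/3.8+205,(y-1.4)/3.8+145)
ax=plane("top",A(198,208),35);ax2=plane("side",B(190,175),35);print("axis",ax,ax2)
for n,p,z in (("knob top",A(58,173),96),("pointer",A(343,163),38),("hub1",A(289,173),75),("hub2",A(266,271),75)):
    q=plane("top",p,z);v=q-ax;print(n,q,np.hypot(*v[:2]),np.degrees(np.arctan2(v[1],v[0])))
for n,p,z in (("knob top",B(199,52),96),("pointer",B(250,258),38),("hub1",B(224,185),75),("hub2",B(138,180),75)):
    q=plane("side",p,z);v=q-ax2;print(n,q,np.hypot(*v[:2]),np.degrees(np.arctan2(v[1],v[0])))
print("gauge top",plane("top",A(672,299),116),plane("side",B(147,391),116),tri(ray("top",A(672,299)),ray("side",B(147,391))))
print("collar",plane("top",A(664,301),56),"tab",plane("top",A(633,270),56),plane("side",B(149,460),56),plane("side",B(182,432),56))
print("stand corners",[plane("top",A(*p),50) for p in ((603,253),(712,247),(718,351),(608,356))])
E
```

```text
axis [579.7 105.9  35. ] [579.7 103.9  35. ]
knob top [599.2 187.1  96. ] 83.45910534029557 76.47103812829288
pointer [607.9  10.2  38. ] 99.79151841425974 -73.58359767269894
hub1 [599.   43.1  75. ] 65.74213360404316 -72.93513517653169
hub2 [536.8  58.1  75. ] 64.1927096213862 -131.92825685888593
knob top [598.  179.7  96. ] 77.97642427277184 76.40891777646459
pointer [610.   -1.4  38. ] 109.54991212983681 -73.95921871773345
hub1 [597.   40.2  75. ] 66.00946078738617 -74.77143409099328
hub2 [535.2  55.4  75. ] 65.77728504969257 -132.50497680541508
gauge top [ 515.  -194.6  116. ] [ 513.8 -198.3  116. ] (array([ 514.6, -195. ,  112.6]), [np.float64(0.4917392174009498), np.float64(0.4917392174008744)])
collar [ 514.3 -196.8   56. ] tab [ 534.7 -177.1   56. ] [ 512.8 -201.4   56. ] [ 536.6 -180.8   56. ]
stand corners [array([ 546.1, -158.4,   50. ]), array([ 549. , -229.7,   50. ]), array([ 481.4, -232.1,   50. ]), array([ 479.4, -160.4,   50. ])]
```

The dark gauge sits in the grey stand with its tab at about 43°. The axis is near (579.7,105), the handle is at 76.5° and the pointer at -73.7°. Distances match the given sizes. Next I'll move towards the handle.

```bash
cat >> h.py <<'E'
def pose():
    s=telemetry.state();x,y,z,w=s["orientation"];th=np.arctan2(2*(x*y+z*w),1-2*(y*y+z*z));return s,s["tcp_pos"],th
def to(x,y,z,thdeg):
    s,p,th=pose();d=np.array([x,y,z])-p;c,q=np.cos(th),np.sin(th)
    tw=-((thdeg-np.degrees(th)+180)%360-180)
    print("t%.2f pos %s th %.1f F %s op %.3f"%(s["time_s"],np.round(p,1),np.degrees(th),np.round(s["ft_force"],1),s["opening"]*91.2))
    print("GO tx %.4f ty %.4f tz %.4f tw %.1f"%((c*d[0]+q*d[1])/1e3,(q*d[0]-c*d[1])/1e3,-d[2]/1e3,tw))
E
python3 -c "
from h import *
to(599,187,180,76.5)"
```

```text
t0.15 pos [ 163.1 -551.   213.3] th 16.5 F [-0.6  1.  -0.4] op 91.429
GO tx 0.6274 ty -0.5839 tz 0.0333 tw -60.0
```

```bash
python3 -m inch '0.627 -0.584 0 -56;0.627 -0.584 0 -56;0.627 -0.584 0 -56;0.627 -0.584 0 -56;0.627 -0.584 0 -56;0.627 -0.584 0 -56;0.627 -0.584 0 -56;0.627 -0.584 0 -56' 0.06 15; python3 -c "
from h import *
to(599,187,150,76.5)"
```

```text
time_s: 0.82
tcp_pos: [333.0, -262.3, 213.9]
orientation: [0.805, 0.593, 0.0, 0.0]
ft_force: [0.7, -0.1, -0.4]
opening: 0.661
t0.82 pos [ 333.  -262.3  213.9] th 72.8 F [ 0.7 -0.1 -0.4] op 60.263
GO tx 0.5079 ty 0.1212 tz 0.0639 tw -3.7
```

```bash
python3 -m inch '0.508 0.121 0 0;0.508 0.121 0 0;0.508 0.121 0 0;0.508 0.121 0 0;0.508 0.121 0 0;0.508 0.121 0 0;0.508 0.121 0 0;0.508 0.121 0 0' ; python3 -c "
from h import *
to(599,187,150,76.5)"
```

```text
time_s: 1.48
tcp_pos: [504.3, 23.8, 213.8]
orientation: [0.806, 0.591, -0.0, 0.0]
ft_force: [0.8, -0.5, 1.0]
opening: 0.654
t1.48 pos [504.3  23.8 213.8] th 72.5 F [ 0.8 -0.5  1. ] op 59.688
GO tx 0.1841 ty 0.0413 tz 0.0638 tw -4.0
```

```bash
python3 -m inch '0.184 0.041 0.064 -4;0.184 0.041 0.064 -4;0.184 0.041 0.064 -4;0.184 0.041 0.064 -4;0.184 0.041 0.064 -4;0.184 0.041 0.064 -4;0.184 0.041 0.064 -4;0.184 0.041 0.064 -4' ; python3 -c "
from h import *
to(599,187,63,76.5)
im=viewer.read_camera('wrist'); cv2.imwrite('pics/w1.png',im[:,:,::-1])
c=viewer.get_calibration('wrist')
for P in ((599,187,96),(579.7,105,35),(598,43,75)):
    print(cv2.projectPoints(np.array([P],float),cv2.Rodrigues(np.array(c['R']))[0],np.array(c['t']),c['camera_matrix'],c['dist'])[0].ravel())
"
```

```text
time_s: 2.15
tcp_pos: [597.8, 184.4, 149.6]
orientation: [0.785, 0.619, -0.001, 0.0]
ft_force: [0.1, -1.6, -0.1]
opening: 0.657
t2.15 pos [597.8 184.4 149.6] th 76.5 F [ 0.1 -1.6 -0.1] op 59.902
GO tx 0.0028 ty 0.0006 tz 0.0866 tw 0.0
[274.29106888 216.81122111]
[274.74446934 274.77494966]
[306.77739842 343.79264734]
```

View pics/w1.png

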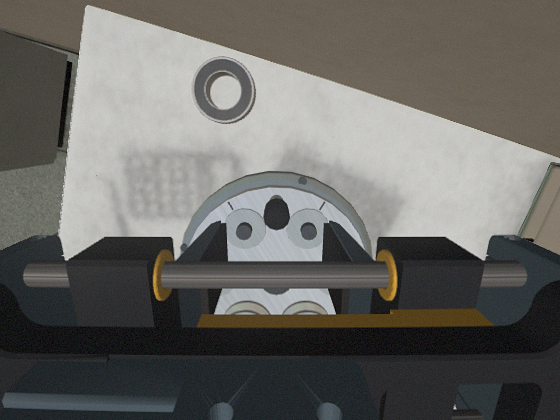

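```bash
python3 -c "
from h import *
im=cv2.imread('pics/w1.png');c=viewer.get_calibration('wrist')
R=np.array(c['R']);print('cam',np.round(-R.T@c['t'],1))
m=(cv2.cvtColor(im,cv2.COLOR_BGR2GRAY)<60).astype(np.uint8);n,l,st,ce=cv2.connectedComponentsWithStats(m)
i=l[212,277];print(st[i],ce[i])
a=np.linspace(0,6.28,60)
for x,y in ((599,187),(597,191),(597,195)):
  P=np.array([(x+11*np.cos(t),y+11*np.sin(t),z) for t in a for z in (62,96)])
  q=cv2.projectPoints(P,cv2.Rodrigues(R)[0],np.array(c['t']),c['camera_matrix'],c['dist'])[0][:,0];print(x,y,q.min(0),q.max(0))
"
```

```text
cam [614.9 252.8 321.7]
[264 198  26  31 624] [276.16025641 213.68269231]
599 187 [260.74235067 194.63603445] [287.84087942 229.64423863]
597 191 [257.1271935  190.97313639] [284.3265872  225.68794738]
597 195 [255.88937552 186.77906957] [283.20346762 221.15293437]
```

```bash
python3 -m inch '0.003 -0.001 0.03 0;0.003 -0.001 0.06 0;0.003 -0.001 0.087 0;0.003 -0.001 0.087 0;0.003 -0.001 0.087 0;0.003 -0.001 0.087 0;0.003 -0.001 0.087 0;0.003 -0.001 0.087 0' 0.06; python3 -m inch '0 0 0 0;0 0 0 0;0 0 0 0;0 0 0 0;0 0 0 0;0 0 0 0;0 0 0 0;0 0 0 0' 0.018 20; python3 -c "
from h import *
s,p,th=pose()
print('tool xy',p,np.degrees(th))
ax=np.array([579.7,105.]);k0=p[:2];v=k0-ax;print('r',np.hypot(*v),np.degrees(np.arctan2(v[1],v[0])))
for a in (7,14,21,28,35,42,49,56,60,62,63):
  A=np.radians(a);w=ax+np.array([[np.cos(A),-np.sin(A)],[np.sin(A),np.cos(A)]])@v
  d=w-k0;print(a,'%.4f %.4f'%((np.cos(th)*d[0]+np.sin(th)*d[1])/1e3,(np.sin(th)*d[0]-np.cos(th)*d[1])/1e3))
"
```

```text
time_s: 2.87
tcp_pos: [599.3, 188.1, 65.2]
orientation: [0.785, 0.619, 0.002, 0.001]
ft_force: [0.8, -0.6, 0.5]
opening: 0.657
time_s: 3.53
tcp_pos: [599.4, 187.8, 62.9]
orientation: [0.785, 0.619, 0.001, 0.001]
ft_force: [5.0, -0.9, -2.9]
opening: 0.231
tool xy [599.37164848 187.7785297   62.91758874] 76.4979983016982
r 85.08383356255095 76.63208471993
7 -0.0007 -0.0104
14 -0.0026 -0.0206
21 -0.0057 -0.0305
28 -0.0101 -0.0399
35 -0.0155 -0.0488
42 -0.0220 -0.0569
49 -0.0294 -0.0641
56 -0.0377 -0.0704
60 -0.0427 -0.0736
62 -0.0453 -0.0750
63 -0.0466 -0.0757
```

```bash
python3 -m inch '-0.0007 -0.0104 0 -7;-0.0026 -0.0206 0 -14;-0.0057 -0.0305 0 -21;-0.0101 -0.0399 0 -28;-0.0155 -0.0488 0 -35;-0.022 -0.0569 0 -42;-0.0294 -0.0641 0 -49;-0.0377 -0.0704 0 -56'; python3 -c "
from h import *
s,p,th=pose();v=p[:2]-[579.7,105];print(np.hypot(*v),np.degrees(np.arctan2(v[1],v[0])),np.degrees(th),s['ft_force'])
A=np.radians(76.63+60.5);to(579.7+85.1*np.cos(A),105+85.1*np.sin(A),63,137)"
```

```text
time_s: 4.2
tcp_pos: [523.2, 168.9, 62.9]
orientation: [0.4, 0.916, 0.003, 0.002]
ft_force: [8.1, 1.6, -7.0]
opening: 0.229
85.27999763000753 131.52060148092735 132.78888898503192 [ 8.14457167  1.60605495 -6.9580543 ]
t4.20 pos [523.2 168.9  62.9] th 132.8 F [ 8.1  1.6 -7. ] op 20.906
GO tx -0.0004 ty -0.0083 tz -0.0001 tw -4.2
```

```bash
python3 -m inch '0 -0.002 0 -1;0 -0.004 0 -2;0 -0.006 0 -3;0 -0.0072 0 -4;0 -0.0072 0 -4;0 -0.0072 0 -4;0 -0.0072 0 -4;0 -0.0072 0 -4'; python3 -c "
from h import *
s,p,th=pose();v=p[:2]-[579.7,105];print(np.hypot(*v),np.degrees(np.arctan2(v[1],v[0])),np.degrees(th),s['ft_force'])"
python3 -m inch '0 0 0 0;0 0 0 0;0 0 0 0;0 0 0 0;0 0 0 0;0 0 -0.03 0;0 0 -0.07 0;0 0 -0.1 0' 0.06
python3 - <<'E'
from h import *
im=viewer.read_camera('top');cv2.imwrite('pics/top1.png',im[:,:,::-1])
s=viewer.read_camera('side');cv2.imwrite('pics/side1.png',s[:,:,::-1])
a=cv2.resize(im[170:275,160:275,::-1],None,fx=4,fy=4,interpolation=cv2.INTER_CUBIC)
b=cv2.resize(s[150:230,205:300,::-1],None,fx=3.5,fy=3.5,interpolation=cv2.INTER_CUBIC)
o=np.zeros((420,a.shape[1]+b.shape[1],3),np.uint8);o[:420,:a.shape[1]]=a;o[:b.shape[0],a.shape[1]:]=b
cv2.imwrite('pics/c1.png',o[:,:800]);print(a.shape,b.shape)
to(598,43,250,60)
E
```

```text
time_s: 4.87
tcp_pos: [516.6, 163.0, 62.9]
orientation: [0.371, 0.929, 0.0, 0.001]
ft_force: [4.4, -1.1, -4.3]
opening: 0.234
85.71861334309907 137.45043344217822 136.4804583640864 [ 4.43109721 -1.07475769 -4.31298677]
time_s: 5.53
tcp_pos: [515.5, 163.1, 164.9]
orientation: [0.371, 0.929, 0.0, 0.0]
ft_force: [0.8, 0.5, -1.0]
opening: 0.659
(420, 460, 3) (280, 332, 3)
t5.63 pos [518.7 164.  168.4] th 136.5 F [-0.2 -0.3 -0.1] op 60.068
GO tx -0.1409 ty -0.0332 tz -0.0816 tw 76.5
```

View pics/c1.png

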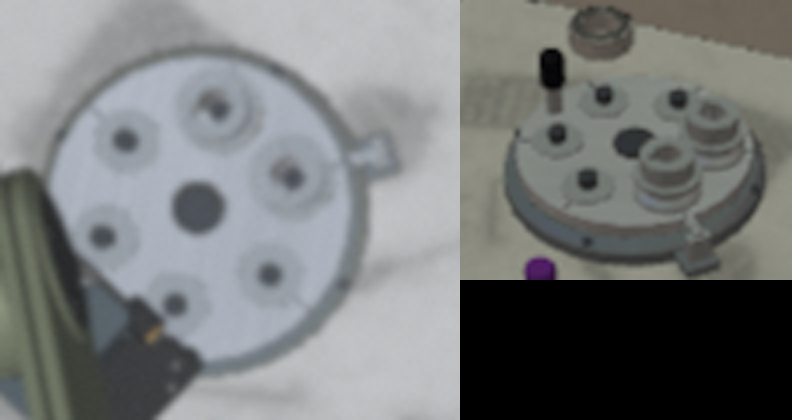

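Table clicked over: the next hub now stands at the pointer (crop (289,175) against pointer (345,163)). Next I'll look at its keyway from near.

```bash
python3 -c "
from h import *
to(588,4,170,80)"
```

```text
t5.63 pos [518.7 164.  168.4] th 136.5 F [-0.2 -0.3 -0.1] op 60.068
GO tx -0.1605 ty -0.0683 tz -0.0016 tw 56.5
```

```bash
python3 -m inch '-0.16 -0.068 0 56;-0.16 -0.068 0 56;-0.16 -0.068 0 56;-0.16 -0.068 0 56;-0.16 -0.068 0 56;-0.16 -0.068 0 56;-0.16 -0.068 0 56;-0.16 -0.068 0 56'; python3 -m inch '0 0 0 0;0 0 0 0;0 0 0 0;0 0 0 0;0 0 0 0;0 0 0 0;0 0 0 0;0 0 0 0' ; python3 -c "
from h import *
import json
im=viewer.read_camera('wrist');c=viewer.get_calibration('wrist');to(598,43,170,80)
json.dump({k:np.array(v).tolist() for k,v in c.items()},open('w2.json','w'))
cv2.imwrite('pics/w2.png',im[:,:,::-1])
q=cv2.projectPoints(np.array([[598,43,75.]]),cv2.Rodrigues(np.array(c['R']))[0],np.array(c['t']),c['camera_matrix'],c['dist'])[0].ravel();print(q)
x,y=q.astype(int)-50;x=max(x,0);y=max(y,0);print(x,y);cv2.imwrite('pics/w2c.png',cv2.resize(im[y:y+100,x:x+100,::-1],None,fx=6,fy=6,interpolation=cv2.INTER_CUBIC))
"
```

```text
time_s: 6.3
tcp_pos: [584.1, 3.0, 161.8]
orientation: [0.766, 0.643, -0.001, -0.001]
ft_force: [0.4, -0.2, 0.5]
opening: 0.659
time_s: 6.97
tcp_pos: [584.7, 3.5, 162.9]
orientation: [0.763, 0.646, 0.0, 0.0]
ft_force: [0.7, -0.3, 0.6]
opening: 0.658
t7.02 pos [584.7   3.5 163. ] th 80.5 F [-0.6 -0.7 -0.6] op 60.202
GO tx 0.0412 ty 0.0066 tz -0.0070 tw 0.5
[281.26503152 165.15366307]
231 115
```

View pics/w2c.png

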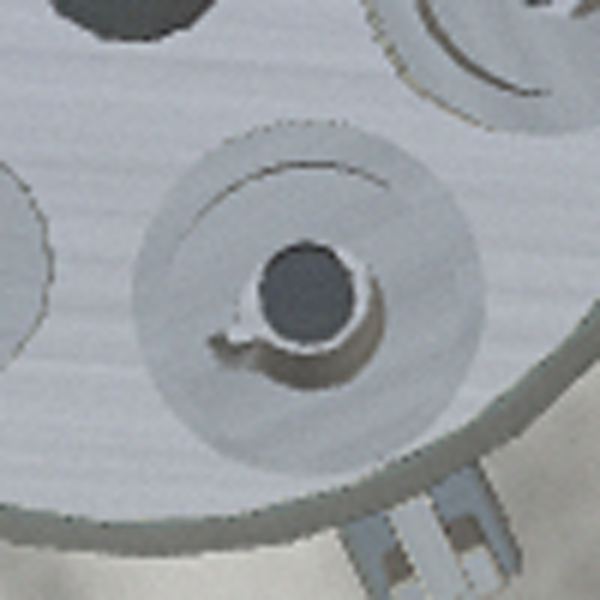

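The keyway points to the lower left, with its tip near crop (212,343). I'll get a contrast-enhanced view, rectified onto the hub's top plane.

```bash
python3 -c "
from h import *
import json
c={k:np.array(v) for k,v in json.load(open('w2.json')).items()}
im=cv2.imread('pics/w2.png')
# world patch: right=+x, up=+y, 60mm, 10px/mm around (598,43)
g=np.arange(600)/10-30
X,Y=np.meshgrid(598+g,43-g);P=np.stack([X,Y,np.full_like(X,75)],-1).reshape(-1,3)
q=cv2.projectPoints(P,cv2.Rodrigues(c['R'])[0],c['t'],c['camera_matrix'],c['dist'])[0].reshape(600,600,2).astype(np.float32)
o=cv2.remap(im,q[...,0],q[...,1],cv2.INTER_CUBIC)
o=cv2.cvtColor(o,cv2.COLOR_BGR2GRAY);o=cv2.createCLAHE(6,(4,4)).apply(o)
for k in range(0,600,100): o[k,:6]=255;o[594:,k]=255
cv2.imwrite('pics/w2r.png',o)
"
```

```text
(no output)
```

View pics/w2r.png

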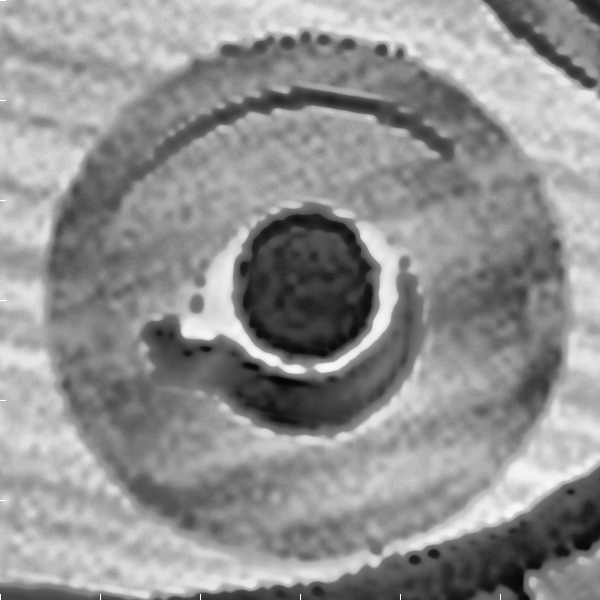

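Bore centre reads about (599.2,40.5). The keyway is roughly 183°, but the picture is only about 1.1 px/mm, so I'll go lower for a better reading.

```bash
python3 -m inch '-0.031 0 0.03 0;-0.031 0 0.07 0;-0.031 0 0.1 0;-0.031 0 0.1 0;-0.031 0 0.1 0;-0.031 0 0.1 0;-0.031 0 0.1 0;-0.031 0 0.1 0'; python3 -c "
from h import *
im=viewer.read_camera('wrist')[:,:,::-1].copy();c=viewer.get_calibration('wrist');to(514.5,-196.5,170,80)
cv2.imwrite('pics/w3.png',im)
g=np.arange(600)/13-23
X,Y=np.meshgrid(599+g,41-g);P=np.stack([X,Y,np.full_like(X,75)],-1).reshape(-1,3)
q=cv2.projectPoints(P,cv2.Rodrigues(np.array(c['R']))[0],np.array(c['t']),c['camera_matrix'],c['dist'])[0].reshape(600,600,2).astype(np.float32)
o=cv2.remap(im,q[...,0],q[...,1],cv2.INTER_LINEAR)
o=cv2.cvtColor(o,cv2.COLOR_BGR2GRAY);o=np.clip((o.astype(float)-70)*1.5,0,255).astype(np.uint8)
cv2.imwrite('pics/w3r.png',o)
"
```

```text
time_s: 7.68
tcp_pos: [581.2, -27.0, 65.2]
orientation: [0.763, 0.646, 0.002, 0.002]
ft_force: [-0.8, 0.4, -0.7]
opening: 0.656
t7.73 pos [580.8 -27.   64.9] th 80.5 F [ 1.  -0.5  0.6] op 59.982
GO tx -0.1781 ty -0.0375 tz -0.1051 tw 0.5
```

View pics/w3r.png

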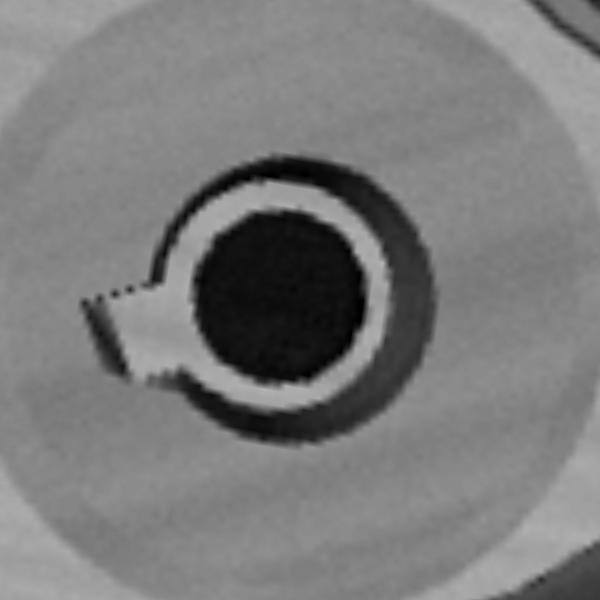

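Clear view now: bore centre at px (293,299), which is (598.5,41.0). The keyway's upper corner is at (82,300) and the bore junctions at (155,283) and (185,385), giving a keyway direction of about 195°. Gauge next.

```bash
python3 -m inch '0 0 -0.04 0;0 0 -0.08 0;-0.178 -0.037 -0.105 50;-0.178 -0.037 -0.105 50;-0.178 -0.037 -0.105 50;-0.178 -0.037 -0.105 50;-0.178 -0.037 -0.105 50;-0.178 -0.037 -0.105 50' 0.05; python3 -m inch '0 0 0 7;0 0 0 8;0 0 0 8;0 0 0 8;0 0 0 8;0 0 0 8;0 0 0 8;0 0 0 8';  python3 -c "
from h import *
im=viewer.read_camera('wrist');c=viewer.get_calibration('wrist');to(514.5,-196.5,70,30)
cv2.imwrite('pics/w4.png',im[:,:,::-1])
R=np.array(c['R'])
a=np.radians(43);P=np.array([(514.5,-196.5,116),(514.5,-196.5,56),(514.5+33*np.cos(a),-196.5+33*np.sin(a),56)])
print(cv2.projectPoints(P,cv2.Rodrigues(R)[0],np.array(c['t']),c['camera_matrix'],c['dist'])[0][:,0])
cv2.imwrite('pics/w4c.png',cv2.resize(im[130:280,180:380,::-1],None,fx=4,fy=4,interpolation=cv2.INTER_CUBIC))
"
```

```text
time_s: 8.4
tcp_pos: [512.9, -200.3, 170.0]
orientation: [0.949, 0.317, 0.001, 0.002]
ft_force: [0.2, -0.5, 0.2]
opening: 0.552
time_s: 9.07
tcp_pos: [513.7, -196.3, 167.9]
orientation: [0.967, 0.255, -0.0, -0.0]
ft_force: [-0.3, 0.2, 0.1]
opening: 0.548
t9.12 pos [ 513.7 -196.4  167.9] th 29.6 F [-0.7  0.6 -0.1] op 50.270
GO tx 0.0007 ty 0.0005 tz 0.0979 tw -0.4
[[274.61828482 221.29878812]
 [274.59714911 203.32704267]
 [266.75658357 171.52567302]]
```

View pics/w4c.png

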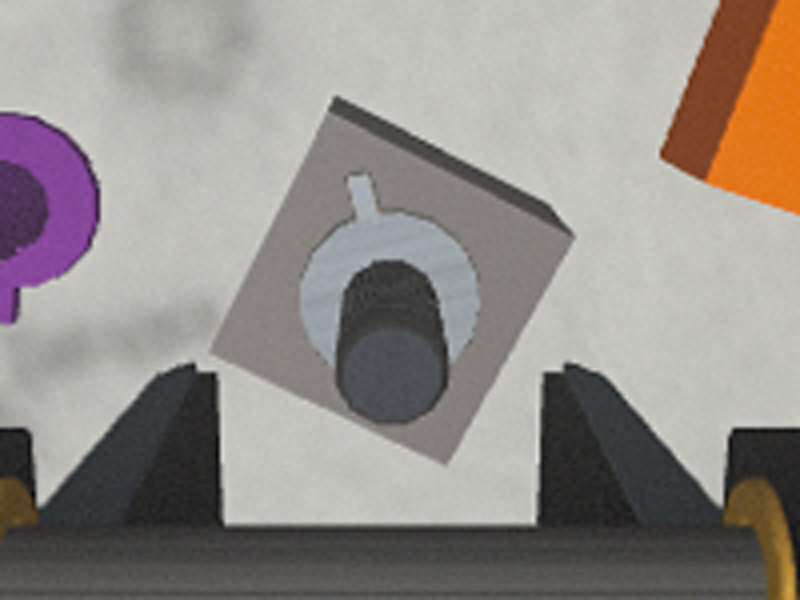

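```bash
python3 -c "
from h import *
C=lambda x,y:((x-1.5)/4+180,(y-1.5)/4+130)
t=plane('wrist',C(391,375),116);q=plane('wrist',C(390,299),56);b=plane('wrist',C(359,178),56)
print(t,q,b,b-q,np.degrees(np.arctan2(*(b-q)[1::-1])),np.degrees(np.arctan2(*(b-t)[1::-1])))
to(*(t*.5+q*.5)[:2],69,30)"
```

```text
[ 514.06937354 -199.30516268  116.        ] [ 514.80925585 -199.25285533   56.        ] [ 537.6677306  -177.47669453   56.        ] [22.85847475 21.7761608   0.        ] 43.61094705597185 42.76880952104165
t9.12 pos [ 513.7 -196.4  167.9] th 29.6 F [-0.7  0.6 -0.1] op 50.270
GO tx -0.0008 ty 0.0028 tz 0.0989 tw -0.4
```

```bash
python3 -m inch '-0.001 0.0026 0.03 0;-0.001 0.0026 0.06 0;-0.001 0.0026 0.085 0;-0.001 0.0026 0.099 0;-0.001 0.0026 0.099 0;-0.001 0.0026 0.099 0;-0.001 0.0026 0.099 0;-0.001 0.0026 0.099 0'; python3 -m inch '0 0 0 0;0 0 0 0;0 0 0 0;0 0 0 0;0 0 0 0;0 0 0 0;0 0 0 0;0 0 0 0' 0.015 50; python3 -m inch '0 0 -0.03 0;0 0 -0.06 0;0 0 -0.09 0;0 0 -0.12 0;0 0 -0.12 0;0 0 -0.12 0;0 0 -0.12 0;0 0 -0.12 0'; python3 -c "
from h import *
im=viewer.read_camera('wrist');to(598.5,41,190,30+151.5)
cv2.imwrite('pics/w5.png',im[:,:,::-1])
cv2.imwrite('pics/w5c.png',cv2.resize(im[130:280,180:380,::-1],None,fx=4,fy=4,interpolation=cv2.INTER_CUBIC))
"
```

```text
time_s: 9.78
tcp_pos: [515.2, -199.7, 70.4]
orientation: [0.967, 0.255, 0.001, 0.001]
ft_force: [0.1, 0.1, 0.6]
opening: 0.551
time_s: 10.45
tcp_pos: [514.1, -199.3, 69.3]
orientation: [0.967, 0.255, 0.0, 0.0]
ft_force: [-1.1, 0.7, 3.9]
opening: 0.254
time_s: 11.12
tcp_pos: [512.6, -198.8, 186.5]
orientation: [0.967, 0.255, -0.002, -0.001]
ft_force: [-0.0, 0.4, -3.4]
opening: 0.256
t11.17 pos [ 512.8 -198.8  186.6] th 29.5 F [ 0.1 -0.8 -3.2] op 23.371
GO tx 0.1927 ty -0.1664 tz -0.0034 tw -152.0
```

View pics/w5c.png

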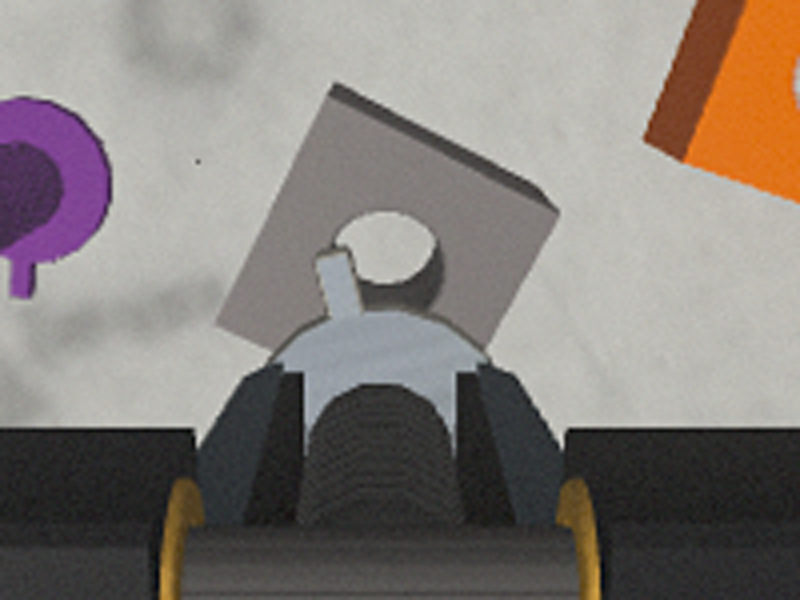

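Gauge is held with its tab at 13.7° from tool x. I'll carry it over and twist it to θ≈181.

```bash
python3 -m inch '0.193 -0.166 -0.003 -56;0.193 -0.166 -0.003 -56;0.193 -0.166 -0.003 -56;0.193 -0.166 -0.003 -56;0.193 -0.166 -0.003 -56;0.193 -0.166 -0.003 -56;0.193 -0.166 -0.003 -56;0.193 -0.166 -0.003 -56'; python3 -m inch '0 0 0 -56;0 0 0 -56;0 0 0 -56;0 0 0 -56;0 0 0 -56;0 0 0 -56;0 0 0 -56;0 0 0 -56';python3 -m inch '0 0 0 -40;0 0 0 -40;0 0 0 -40;0 0 0 -40;0 0 0 -40;0 0 0 -40;0 0 0 -40;0 0 0 -40'; python3 -c "
from h import *
im=viewer.read_camera('wrist');to(598.5,41,140,181.3);cv2.imwrite('pics/w6.png',im[:,:,::-1])
C=np.array;c=viewer.get_calibration('wrist')
print(pose()[0]['qpos'])
"
```

```text
time_s: 11.83
tcp_pos: [600.3, 43.4, 189.8]
orientation: [0.731, 0.683, -0.001, -0.001]
ft_force: [-0.1, -0.3, -3.2]
opening: 0.253
time_s: 12.5
tcp_pos: [599.4, 40.2, 190.0]
orientation: [0.327, 0.945, -0.001, -0.002]
ft_force: [-1.3, -1.8, -2.7]
opening: 0.257
time_s: 13.17
tcp_pos: [599.7, 40.2, 190.5]
orientation: [-0.012, 1.0, -0.0, -0.001]
ft_force: [0.2, -0.2, -3.4]
opening: 0.255
t13.22 pos [599.8  40.2 190.8] th -178.6 F [-0.1  0.7 -2.5] op 23.080
GO tx 0.0013 ty 0.0008 tz 0.0508 tw 0.1
[ 4.78335915e-02  3.76441949e-01  1.53785033e+00 -8.98572762e-05
  1.22929645e+00 -1.54750434e+00]
```

```bash
python3 -m inch '0.0013 0.0008 0.02 0;0.0013 0.0008 0.04 0;0.0013 0.0008 0.05 0;0.0013 0.0008 0.055 0;0.0013 0.0008 0.06 0;0.0013 0.0008 0.064 0;0.0013 0.0008 0.066 0;0.0013 0.0008 0.066 0'; python3 -m inch '0 0 0.001 0;0 0 0.002 0;0 0 0.003 0;0 0 0.004 0;0 0 0.005 0;0 0 0.006 0;0 0 0.006 0;0 0 0.006 0';python3 -c "
from h import *
to(598.5,41,94,181.3)"
```

```text
time_s: 13.88
tcp_pos: [599.1, 41.0, 126.1]
orientation: [-0.013, 1.0, -0.0, 0.0]
ft_force: [0.2, -0.2, -3.2]
opening: 0.254
time_s: 14.55
tcp_pos: [598.9, 41.0, 119.8]
orientation: [-0.013, 1.0, -0.0, -0.0]
ft_force: [0.6, -0.1, -2.5]
opening: 0.259
t14.55 pos [598.9  41.  119.8] th -178.5 F [ 0.6 -0.1 -2.5] op 23.631
GO tx 0.0004 ty 0.0000 tz 0.0258 tw 0.2
```

```bash
python3 -m inch '0 0 0.001 0;0 0 0.002 0;0 0 0.003 0;0 0 0.004 0;0 0 0.005 0;0 0 0.006 0;0 0 0.007 0;0 0 0.008 0'; python3 -m inch '0 0 0 0;0 0 0 0;0 0 0.001 0;0 0 0.002 0;0 0 0.003 0;0 0 0.004 0;0 0 0.005 0;0 0 0.005 0';python3 -c "
from h import *
to(598.5,41,94,181.3);print(pose()[0]['ft_torque'])"
```

```text
time_s: 15.22
tcp_pos: [598.9, 41.0, 111.8]
orientation: [-0.013, 1.0, -0.0, 0.0]
ft_force: [-0.5, 0.6, -3.5]
opening: 0.252
time_s: 15.88
tcp_pos: [598.7, 41.0, 106.6]
orientation: [-0.013, 1.0, -0.0, -0.0]
ft_force: [-0.2, -0.4, -2.7]
opening: 0.254
t15.88 pos [598.7  41.  106.6] th -178.5 F [-0.2 -0.4 -2.7] op 23.134
GO tx 0.0002 ty 0.0000 tz 0.0126 tw 0.2
[ 0.0674152  -0.1020068   0.00735415]
```

The key went straight into the keyway with no contact force. I'll push on against the ejector.

```bash
python3 -m inch '0 0 0.002 0;0 0 0.004 0;0 0 0.006 0;0 0 0.007 0;0 0 0.008 0;0 0 0.009 0;0 0 0.01 0;0 0 0.01 0'; python3 -m inch '0 0 0.0005 0;0 0 0.001 0;0 0 0.0015 0;0 0 0.002 0;0 0 0.0025 0;0 0 0.003 0;0 0 0.003 0;0 0 0.003 0';python3 -c "
from h import *
to(598.5,41,94,181.3);print(pose()[0]['ft_torque'])"
```

```text
time_s: 16.55
tcp_pos: [599.1, 41.0, 97.1]
orientation: [-0.013, 1.0, -0.0, 0.0]
ft_force: [-1.9, 1.1, 4.3]
opening: 0.253
time_s: 17.22
tcp_pos: [599.1, 41.0, 94.3]
orientation: [-0.013, 1.0, -0.0, 0.0]
ft_force: [-2.4, -0.1, 6.5]
opening: 0.253
t17.22 pos [599.1  41.   94.3] th -178.5 F [-2.4 -0.1  6.5] op 23.089
GO tx 0.0006 ty 0.0000 tz 0.0003 tw 0.2
[0.16732497 0.2973096  0.03093098]
```

Spring force is as expected (6.5 N). I'll press on until the collar seats.

```bash
python3 -m inch '0 0 0.0005 0;0 0 0.001 0;0 0 0.001 0;0 0 0.0015 0;0 0 0.0015 0;0 0 0.002 0;0 0 0.002 0;0 0 0.002 0'
```

```text
time_s: 17.88
tcp_pos: [599.2, 41.0, 94.2]
orientation: [-0.013, 1.0, -0.0, 0.001]
ft_force: [-5.2, -0.8, 16.0]
opening: 0.257
```

```bash
python3 -m inch '0 0 0.0003 0;0 0 0.0006 0;0 0 0.001 0;0 0 0.001 0;0 0 0.001 0;0 0 0.001 0;0 0 0.001 0;0 0 0.001 0'
```

```text
time_s: 18.55
tcp_pos: [599.3, 41.0, 94.2]
orientation: [-0.013, 1.0, -0.0, 0.001]
ft_force: [-6.8, 0.1, 21.3]
opening: 0.257
```

Seated: z has stopped at 94.2 while the force rises. I'll ease the sideways load and check by picture.

```bash
python3 -m inch '0.0005 0 0 0;0.001 0 0 0;0.001 0 0 0;0.001 0 0 0;0.001 0 0 0;0.001 0 0 0;0.001 0 0 0;0.001 0 0 0'; python3 -c "
from h import *
b=viewer.read_camera('side')[:,:,::-1];w=viewer.read_camera('wrist')[:,:,::-1]
b=cv2.resize(b[130:250,190:310],(480,480),interpolation=cv2.INTER_CUBIC);w=cv2.resize(w[140:260,235:315],(320,480),interpolation=cv2.INTER_CUBIC)
cv2.imwrite('pics/f.png',np.hstack([b,w]))
to(598.5,41,94,181.3)"
```

```text
time_s: 19.22
tcp_pos: [599.2, 41.0, 94.2]
orientation: [-0.013, 1.0, 0.0, 0.002]
ft_force: [-3.5, -0.8, 19.9]
opening: 0.258
t19.32 pos [599.2  41.   94.1] th -178.5 F [-4.  -0.2 18.9] op 23.210
GO tx 0.0007 ty 0.0000 tz 0.0001 tw 0.2
```

View pics/f.png

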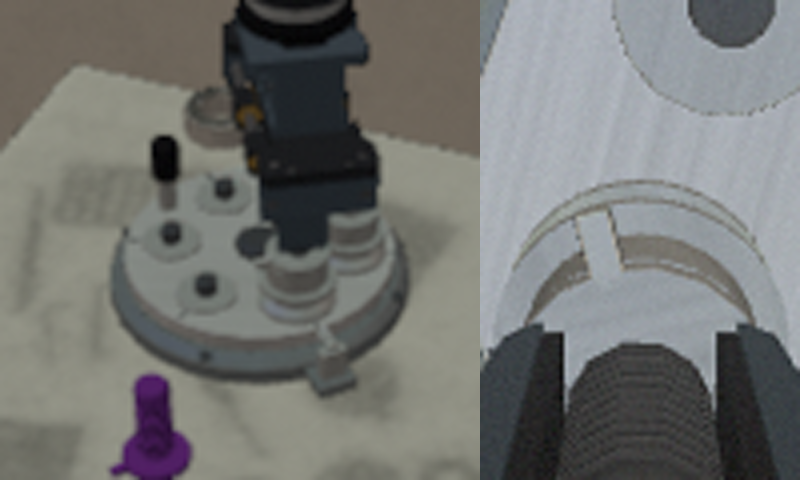

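```bash
python3 -c "
from cell import finish_job
print(finish_job())"
```

```text
the job is handed in; nothing more can be done
None
```

I turned the table 60° counter-clockwise by its handle. The next hub now stands at the pointer, as the top and side pictures taken after release show. I took the dark gauge from the grey stand and turned it to the keyway direction, about 195°. The key slipped in first time with no contact force. I then pushed it down against the ejector and handed in at about 19.3 s, still gripping and pressing.

**Fully home:** the tool height stopped at 94.2 mm, where about 94.3 mm was predicted for a flush collar. Push force rose from 6.5 to about 20 N with no further travel, so the collar is on the hub. The last picture agrees but is too coarse to prove the last fraction of a millimetre.

**Small disagreements:**
- The top and wrist cameras differed by 2–3 mm on the gauge and the hub. I relied on the near view for both.
- A sideways force of about 4 N remained at the end.

The other parts on the bench were not touched.

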